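# Zero the coffee grinder and set it four clicks coarse

## Robot

A 6-joint arm with a two-finger parallel gripper is mounted at the origin on a cart in front of the work surface, level with it; the furniture and walls round the work are solid. World frame = base frame: x ahead of the robot, y to its left, z up, the work surface at z = 0. Lengths are in m, angles in degrees, forces in N, time in s.
With the tool pointing down it reaches from about 0.325 to 0.85 m from the base axis. Payload 15.5 kg.
Tool frame: the origin (TCP) lies midway between the tips of the shut fingers; the grasp point (between the pads) lies 19 mm behind it; y points along the fingers, x is the direction in which the jaws open and shut, and the axes are right-handed (so a half turn about y gives the same grasp; the last joint's range is limited). The gripper opens to 91 mm and grips with 3 to 60 N. Pads are 32 mm wide; open, the fingers measure 118 mm over their backs; the gripper's body (76 mm by 178 mm) begins 60 mm behind the grasp point.
Start: joints at [-75.086, 28.281, 77.091, -0, 74.628, -5.472], TCP at [0.218, -0.586, 0.214] pointing down, gripper open.
Joint ranges: [-166.48, 166.48], [-47.26, 123.95], [12.59, 153.08], [-70.14, 250.14], [6.76, 159.57], [-176.63, 176.63]. Speed limits (degrees/s): [108.29, 108.29, 147.25, 172.46, 172.46, 172.46].

## Interface

Orientations are given as a 3x3 rotation matrix whose columns are the frame's x, y, z axes.
In Python, from bench import ctrl gives the robot as it stands. The module is installed in compiled form; this text tells all that it offers. Calls block until the motion is done:
- ctrl.goto(position, orientation): joint-space move of the TCP to a pose.
- ctrl.move_l(position, vel=0.15, ori=None, contact_N=None): straight line of the TCP; ori=None keeps the orientation; vel is the mean speed in m/s. With contact_N (N) it stops when the force on the tool has changed by that much, and returns True; else False.
- ctrl.movej(angles): joint-space move.
- ctrl.command_gripper(opening): opening from 0.0 (shut) to 1.0 (fully open); the grip force is fixed at half the most; returns when the fingers have stopped.
- ctrl.sleep(seconds).
- ctrl.ik(position, orientation): joint angles nearest the present ones, or None.
- ctrl.read_camera(name): name is "scene" or "side" or "wrist"; returns the picture (480x640x3 uint8, blue, green, red); there is no depth.
- ctrl.camera_params(name): a dict with "fx", "fy", "cx", "cy" (pixels), "pose" (4x4, takes a point from camera to world coordinates); the wrist camera has in their place "T_tool_cam" (4x4, takes a point from camera to tool coordinates, whose origin is the TCP and whose axes are the tool frame's). Camera axes: x right, y up, looking along -z (the intrinsics and any distortion apply to the point x, -y, -z); pixel columns grow to the right and rows downward; lengths in m; the calibration is good to about 2 mm. A picture is of the moment at which its call begins: read the wrist's pose just before it. camera_params takes no time and is no camera call.
A pose or a line that the arm cannot do raises ctrl.MotionError and nothing moves.
- ctrl.sign_off(): hands the job in, once; it reports no verdict.
Readings, each from a call of its own:
- ctrl.current_t(): time.
- ctrl.current_q(): joint angles.
- ctrl.current_dq(): joint speeds.
- ctrl.current_effort(): joint torques, N m.
- ctrl.current_tool_pos(): TCP position.
- ctrl.current_eef_rot(): TCP orientation.
- ctrl.current_contact_force(): force on the tool from outside, world axes, zero at the start.
- ctrl.current_wrist_torque(): the same for the moment, N m.
- ctrl.current_grip_width(): opening from 0.0 (shut) to 1.0 (fully open).
Only numpy, scipy, OpenCV 4.12 (cv2) and the standard library are available. Lean on these libraries where they do the work, as an engineer would, in place of code of your own. Each camera call takes 0.05 s, during which the arm holds its last target. There are 200 camera calls.

## Task

The coffee grinder has just been put back together, so nobody knows where its grind dial stands: turn the dial clockwise, gently, until it comes up against its stop, then turn it back exactly four clicks. Only then press the orange start button fully down and let go, and leave the other things where they are.

Things in the scene. Friction and masses are not known exactly. Their poses are not given: they have to be found in the camera images.
- grinder: Coffee grinder fixed to the worktop: grey housing 170 (x) x 180 (y) mm, steel top at z = 118 mm, black grounds drawer in the front. Origin under the middle of the housing, z up; its front faces its own -x. Behind the dial, centred at (40, 0) mm, a low bean hopper 84 mm across, its black lid at most 142 mm high.
- dial_top (a point): Centre of the top face of the grind dial, at (-30, 35, 182) mm in the grinder's frame; this point does not turn with the dial. The dial is a black fluted round knob on an upright axis, 52 mm across, 30 mm tall (z 152 to 182 mm), with an aluminium disc on top and a narrower steel collar below it. No index mark: it looks the same at every click.
- dial_foot (a point): Centre of the dial's underside (z = 152 mm), fixed too. The dial has 20 clicks a turn, 18 degrees each; let go, it settles into the nearest click. Clockwise from above closes the burrs to a stop, which lies at click zero; it starts 3 to 8 clicks anticlockwise of it. A click takes up to 0.12 N m at first, falling to nothing halfway, then pulls onward.
- burr_gap (a joint): Gap of the hidden burrs in m: 0 at the stop, 0.000005 (5 micrometres) more per click anticlockwise (0.00002 at four), below 0 when forced. Far too small to be measured: the stop and clicks must be felt. At the stop the turning resistance jumps to 0.24 N m and rises from there by 2.6 N m per radian (springy); forcing it over 0.2 rad (0.75 N m) past the stop damages the burrs.
- start (a joint): Travel of the start button in m: 0 released, 0.006 fully pressed. It springs back.
- start_top (a point): Centre of the top of the orange start button (28 mm in diameter, in a black ring 44 mm across), at (-35, -50, 160) mm in the grinder's frame, released. It is pressed straight down, 6 mm, and takes 5 N fully down.
- mug_a: White mug with dots, 78 mm across, 93 mm tall, handle on one side; origin under its middle. Bystander.
- honey_jar: Honey jar with a green lid, 66 mm across, 84 mm tall; origin under its middle. Bystander.
- spice_2: Spice jar with a yellow-brown cap, 44 mm across, 96 mm tall; origin under its middle. Bystander.
- teaspoon: Teaspoon with a blue handle, 138 mm long, lying flat; origin at its middle. Bystander.
- tape_roll: Roll of tape lying flat, 104 mm across, 25 mm tall; origin under its middle. Bystander.

How it is judged (in metres and radians):
On the way, in this order (a step that is already met when the one before it is completed fails the run):
1. the dial is turned clockwise up against its stop (less than 0.3 click from it) (value of joint burr_gap below 1.5e-06 m), for 0.2 s.
2. the dial stands four clicks back from the stop (value of joint burr_gap between 1.8e-05 and 2.2e-05 m), for 0.3 s.
3. the start button is pressed at least 5 mm down (value of joint start above 0.005 m), for 0.05 s.
4. the start button is let go (value of joint start below 0.001 m), for 0.1 s.
At the end, for the whole second after the job is handed in: The dial rests at the fourth click from its stop (burr gap 0.020 mm, within 0.002 mm: 0.4 of a click), the start button has been pressed and is up again, and the robot has let go (all of step 2 and value of joint start below 0.001 m and contact force between the arm and grinder below 0.5 N); the robot touches nothing.
It fails at once if the dial is forced into the stop (more than 0.2 rad, about 0.75 N m, beyond it) (value of joint burr_gap below -3.18e-06 m).
It fails at once if the start button is pressed while the dial is not at the fourth click (value of joint start above 0.003 m and (value of joint burr_gap below 1.75e-05 m or value of joint burr_gap above 2.25e-05 m)).
It fails at once if one of the other things is pushed out of its place (3 cm) (distance of any of mug_a, honey_jar, spice_2, teaspoon, tape_roll from where it was at the start of the episode above 0.03 m).
It also fails if it takes over 72 s, if anything falls off the work surface, if the arm or the gripper's body presses on something with over 40 N, if the wrist force passes 120 N, or if a joint passes its speed limit or range.

## Working session

There is one attempt and no reset: what is moved stays moved. The work goes in short steps, each a Python script; the robot and the scene stay as the last script left them, time stands still between calls to the robot, and variables do not carry over. Pictures are saved under pics/ and viewed, about 8 in all and at most 12, crops included, and the job is handed in when it is done.

```bash
mkdir -p pics
python3 - <<'E'
from bench import ctrl
import cv2,numpy as np
np.set_printoptions(precision=4,suppress=True)
for n in("scene","side","wrist"):
    print(n,ctrl.camera_params(n))
a=ctrl.read_camera("scene");b=ctrl.read_camera("side")
cv2.imwrite("pics/scene.png",a);cv2.imwrite("pics/side.png",b)
print(ctrl.current_t(),ctrl.current_tool_pos(),ctrl.current_eef_rot())
E
```

```text
scene {'fx': 598.7377857259808, 'fy': 598.7377857259808, 'cx': 326.4109202788062, 'cy': 244.06821707770982, 'pose': array([[-0.2219,  0.4806, -0.8484, -0.6136],
       [-0.9749, -0.1232,  0.1853,  0.1566],
       [-0.0155,  0.8682,  0.4959,  0.8407],
       [ 0.    ,  0.    ,  0.    ,  1.    ]])}
side {'fx': 513.6842144392149, 'fy': 513.6842144392149, 'cx': 329.0471947216812, 'cy': 245.64600026493423, 'pose': array([[ 0.2835,  0.5025, -0.8168, -0.5854],
       [-0.9588,  0.1306, -0.2524, -0.4445],
       [-0.0201,  0.8546,  0.5188,  0.8746],
       [ 0.    ,  0.    ,  0.    ,  1.    ]])}
wrist {'fx': 411.68221276451976, 'fy': 411.68221276451976, 'cx': 320.60475419539716, 'cy': 237.5887315488435, 'T_tool_cam': array([[ 1.    ,  0.0002, -0.0005,  0.0008],
       [-0.0005,  0.2461, -0.9692, -0.1702],
       [-0.    ,  0.9692,  0.2461,  0.0684],
       [ 0.    ,  0.    ,  0.    ,  1.    ]])}
0.1 [ 0.2176 -0.5855  0.2134] [[ 0.3483 -0.0003  0.9374]
 [-0.9374  0.0011  0.3483]
 [-0.0011 -1.      0.0001]]
```

View pics/scene.png

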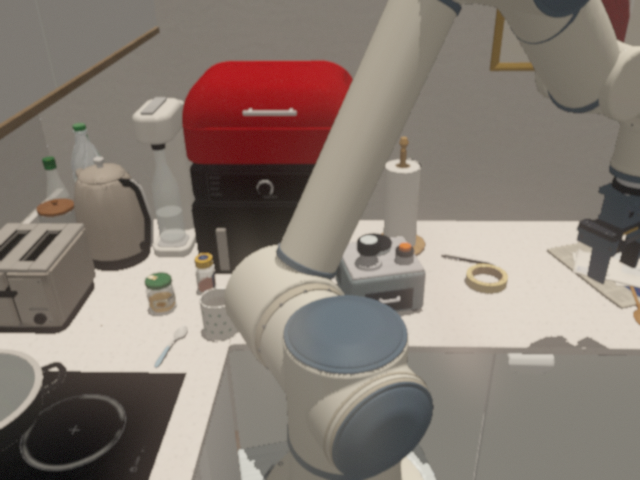

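View pics/side.png

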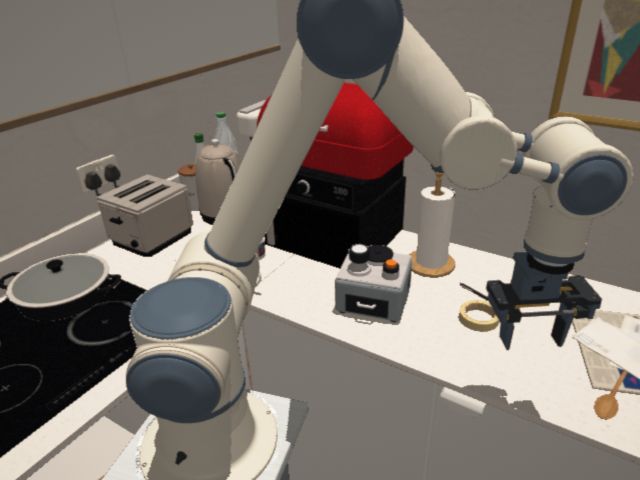

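The scene view shows the grinder at about (382,270), its dial disc at (369,240) and its orange button at (406,248). In the side view the disc is at (359,250) and the button at (391,266). Next I'll locate both by ray casting.

```bash
cat > h.py <<'E'
from bench import ctrl
import cv2,numpy as np
np.set_printoptions(precision=4,suppress=True)
def pose(n):
    p=ctrl.camera_params(n)
    if n!="wrist": return p,p["pose"]
    T=np.eye(4);T[:3,:3]=ctrl.current_eef_rot();T[:3,3]=ctrl.current_tool_pos()
    return p,T@p["T_tool_cam"]
def cast(p,T,uv,z):
    d=T[:3,:3]@np.array([(uv[0]-p["cx"])/p["fx"],-(uv[1]-p["cy"])/p["fy"],-1])
    return T[:3,3]+d*(z-T[2,3])/d[2]
def blobs(m,amin):
    n,l,s,c=cv2.connectedComponentsWithStats(m.astype(np.uint8))
    return [(c[i],s[i]) for i in range(1,n) if s[i,4]>=amin]
def orange(im):
    h=cv2.cvtColor(im,cv2.COLOR_BGR2HSV);return (h[...,0]>4)&(h[...,0]<18)&(h[...,1]>200)&(h[...,2]>150)
def down(yaw):  # tool x at yaw (deg), y down
    c,s=np.cos(np.radians(yaw)),np.sin(np.radians(yaw))
    return np.array([[c,0,-s],[s,0,c],[0,-1,0]])
E
python3 - <<'E'
from h import *
for n,box,d in(("scene",(350,430,225,270),(369,240)),("side",(340,410,235,285),(359,250))):
    im=cv2.imread(f"pics/{n}.png");p,T=pose(n);u0,u1,v0,v1=box
    for c,s in blobs(orange(im)[v0:v1,u0:u1],15):
        print(n,"orange",c+[u0,v0],s[4],cast(p,T,c+[u0,v0],.159))
    print(n,"dial",cast(p,T,d,.182))
    pts={"scene":[(195,235),(340,240),(403,245),(220,335),(487,283)],"side":[(405,235),(432,265),(478,320)]}[n]
    for q in pts: print(q,cast(p,T,q,0.))
R=ctrl.current_eef_rot();print(R-down(-69.6))
E
```

```text
scene dial [ 0.5074 -0.186   0.182 ]
(195, 235) [0.9724 0.2037 0.    ]
(340, 240) [ 0.8378 -0.2003  0.    ]
(403, 245) [ 0.7659 -0.365   0.    ]
(220, 335) [0.4824 0.1657 0.    ]
(487, 283) [ 0.5308 -0.5061  0.    ]
side orange [390.2979 262.5957] 47 [ 0.5008 -0.2703  0.159 ]
side dial [ 0.5036 -0.1878  0.182 ]
(405, 235) [ 0.9224 -0.2478  0.    ]
(432, 265) [ 0.7612 -0.3573  0.    ]
(478, 320) [ 0.5291 -0.5046  0.    ]
[[-0.0003 -0.0003  0.0001]
 [-0.0001  0.0011 -0.0003]
 [-0.0011  0.      0.0001]]
```

Run:
```python
from h import *
for y in range(-180,181,30):
    q=ctrl.ik([.505,-.187,.16],down(y)); print(y,q)
ctrl.goto([.505,-.22,.30],down(-90))
p,T=pose("wrist");im=ctrl.read_camera("wrist");cv2.imwrite("pics/w1.png",im)
for c,s in blobs(orange(im),100): print(c,s,cast(p,T,c,.160))
print(ctrl.current_t(),ctrl.current_q())
```

```text
-180 [-26.6737  24.9414  93.1626  -0.      61.8959 153.3263]
-150 [-26.6737  24.9414  93.1626  -0.      61.8959 123.3263]
-120 [-26.6737  24.9414  93.1626  -0.      61.8959  93.3263]
-90 [-26.6737  24.9414  93.1626  -0.      61.8959  63.3263]
-60 [-26.6737  24.9414  93.1626   0.      61.8959  33.3263]
-30 [-26.6737  24.9414  93.1626  -0.      61.8959   3.3263]
0 [-26.6737  24.9414  93.1626  -0.      61.8959 -26.6737]
30 [-26.6737  24.9414  93.1626  -0.      61.8959 -56.6737]
60 [-26.6737  24.9414  93.1626   0.      61.8959 -86.6737]
90 [ -26.6737   24.9414   93.1626   -0.       61.8959 -116.6737]
120 [ -26.6737   24.9414   93.1626   -0.       61.8959 -146.6737]
150 None
180 [-26.6737  24.9414  93.1626  -0.      61.8959 153.3263]
1.875 [-29.8322  17.9848  80.261   -0.0071  81.7721  60.2166]
```

View pics/w1.png

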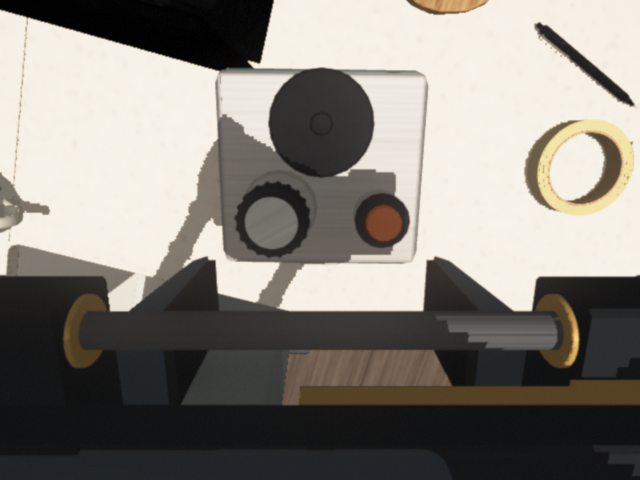

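The wrist view shows the dial disc at about (272,223), the button at (384,223) and the hopper lid at (322,122). The grinder is square to the world axes within a few degrees. Next I'll refine both centres, then grasp the dial.

Run:
```python
from h import *
im=cv2.imread("pics/w1.png");p,T=pose("wrist");h=cv2.cvtColor(im,cv2.COLOR_BGR2HSV)
m=np.zeros(im.shape[:2],np.uint8);g=((h[...,2]>75)&(h[...,1]<80)).astype(np.uint8)
cv2.circle(m,(272,223),31,1,-1);g&=m
c=max(cv2.findContours(g,0,2)[0],key=cv2.contourArea);e=cv2.fitEllipse(cv2.convexHull(c))
D=cast(p,T,e[0],.182);print("disc",e,D)
o=((h[...,0]<18)&(h[...,1]>150)&(h[...,2]>80)).astype(np.uint8);o[:150]=0;o[260:]=0;o[:,:340]=0;o[:,430:]=0
c=max(cv2.findContours(o,0,2)[0],key=cv2.contourArea);e=cv2.fitEllipse(cv2.convexHull(c))
S=cast(p,T,e[0],.160);print("btn",e,S,D-S)
np.save("DS.npy",[D,S])
if abs(np.linalg.norm((D-S)[:2])-.0851)<.004:
    R=down(60)
    ctrl.goto([D[0],D[1],.26],R)
    print(ctrl.move_l([D[0],D[1],.158],.1,contact_N=4),ctrl.current_tool_pos(),ctrl.current_t())
    f0=ctrl.current_contact_force();t0=ctrl.current_wrist_torque();print(f0,t0)
    ctrl.command_gripper(0.0);ctrl.sleep(.2)
    print(ctrl.current_grip_width()*91,ctrl.current_contact_force(),ctrl.current_wrist_torque(),ctrl.current_t())
```

```text
disc ((270.80755615234375, 222.7224578857422), (51.438995361328125, 53.31686782836914), 116.90028381347656) [ 0.5113 -0.1863  0.182 ]
btn ((383.1864013671875, 222.83436584472656), (33.781307220458984, 34.667449951171875), 121.89192199707031) [ 0.5064 -0.2701  0.16  ] [0.0049 0.0838 0.022 ]
False [ 0.5117 -0.1865  0.1585] 5.3167
[ 0.589  -0.6262  0.1366] [ 0.0779 -0.111  -0.0537]
51.3196474856611 [3.5505 7.3865 0.5976] [ 1.2356 -0.7682  0.0155] 6.2083
```

Run:
```python
from h import *
R=down(60);x=R[:,0]
P=ctrl.current_tool_pos();f=ctrl.current_contact_force()@x
for k in range(3):
    P=P+x*np.sign(f)*.0005; ctrl.move_l(P,.02,ori=R);ctrl.sleep(.1)
    f2=ctrl.current_contact_force()@x;print(f2,ctrl.current_wrist_torque()[2])
    if abs(f2)<2.5 or f2*f<0: break
q=np.array(ctrl.current_q());q0=q[5];z0=ctrl.current_wrist_torque()[2];log=[]
print(q,ctrl.current_t())
for i in range(30):
    q[5]+=2;ctrl.movej(q);ctrl.sleep(.05)
    w=np.mean([ctrl.current_wrist_torque()[2] for _ in range(3)]);log.append((q[5]-q0,ctrl.current_q()[5]-q0,w,ctrl.current_contact_force()@ctrl.current_eef_rot()[:,0]))
    if w-z0>.3: print("STOP");break
print(np.array(log));print(z0,ctrl.current_t(),ctrl.current_q(),ctrl.current_grip_width()*91)
np.save("q.npy",q)
```

```text
-3.7685683423786696 0.04780045919159663
[-26.1748  25.5116  92.4735  -0.0258  62.0176 -86.1614] 6.5583
[[ 2.      1.9509  0.0222 -2.2328]
 [ 4.      3.9316 -0.0157 -3.0933]
 [ 6.      5.9246 -0.095  -2.8897]
 [ 8.      7.9262 -0.136  -3.8862]
 [10.      9.9248 -0.1594 -4.8735]
 [12.     11.9417 -0.0914 -5.7454]
 [14.     13.9564  0.0144 -4.8306]
 [16.     15.9552 -0.0174 -6.0664]
 [18.     17.9583 -0.0051 -5.9935]
 [20.     19.957  -0.0584 -5.7041]
 [22.     21.9584 -0.0707 -6.1916]
 [24.     23.9595 -0.1232 -5.9166]
 [26.     25.9592 -0.0567 -5.9094]
 [28.     27.9626 -0.1558 -5.7479]
 [30.     29.9613 -0.1051 -5.4733]
 [32.     31.9575  0.0102 -6.0487]
 [34.     33.9576  0.0078 -5.6466]
 [36.     35.9552 -0.0502 -6.6125]
 [38.     37.9578 -0.0158 -5.2031]
 [40.     39.96   -0.0467 -5.7414]
 [42.     41.9598 -0.0612 -6.5124]
 [44.     43.9621 -0.105  -5.1482]
 [46.     45.9612 -0.1744 -5.8894]
 [48.     47.9594 -0.0026 -5.9081]
 [50.     49.9571  0.0187 -5.5169]
 [52.     51.9562 -0.0603 -5.8122]
 [54.     53.9579 -0.0384 -6.1761]
 [56.     55.9575 -0.0716 -6.3995]
 [58.     57.9613 -0.0794 -5.9258]
 [60.     59.9627 -0.0824 -6.4985]]
0.04780045919159663 15.5583 [-26.1909  25.5032  92.4883  -0.0631  62.0391 -26.1987] 51.048064128607365
```

Run:
```python
from h import *
q=np.load("q.npy");q0=-86.1614;log=[]
for i in range(45):
    q[5]+=2;ctrl.movej(q);ctrl.sleep(.04)
    w=np.mean([ctrl.current_wrist_torque()[2] for _ in range(3)]);log.append((q[5]-q0,ctrl.current_q()[5]-q0,w))
    if w>.13: 
        ctrl.sleep(.1);w=np.mean([ctrl.current_wrist_torque()[2] for _ in range(3)]);print("chk",w)
        if w>.13: print("STOP");break
ctrl.sleep(.3)
print(np.array(log));print(ctrl.current_t(),[ctrl.current_wrist_torque()[2] for _ in range(3)],ctrl.current_q(),ctrl.current_grip_width()*91)
np.save("q.npy",q)
```

```text
chk 0.1179329491484839
chk 0.20563299098192134
STOP
[[ 62.      61.9608  -0.1416]
 [ 64.      63.9643  -0.1628]
 [ 66.      65.9608  -0.072 ]
 [ 68.      67.9562   0.0219]
 [ 70.      69.9598  -0.0109]
 [ 72.      71.9578   0.0143]
 [ 74.      73.9607   0.0393]
 [ 76.      75.9608  -0.0725]
 [ 78.      77.9598  -0.0547]
 [ 80.      79.9617  -0.1031]
 [ 82.      81.9649  -0.0919]
 [ 84.      83.9618  -0.0761]
 [ 86.      85.9601   0.0636]
 [ 88.      87.9607  -0.0011]
 [ 90.      89.9592  -0.0096]
 [ 92.      91.9605  -0.0664]
 [ 94.      93.9587  -0.0298]
 [ 96.      95.9597  -0.0746]
 [ 98.      97.964   -0.117 ]
 [100.      99.9647  -0.2098]
 [102.     101.9601  -0.0236]
 [104.     103.9588   0.0231]
 [106.     105.9572  -0.0664]
 [108.     107.959   -0.024 ]
 [110.     109.9581  -0.0582]
 [112.     111.9605  -0.044 ]
 [114.     113.9596  -0.0441]
 [116.     115.9628  -0.1226]
 [118.     117.9646  -0.1387]
 [120.     119.9597  -0.1004]
 [122.     121.9503   0.144 ]
 [124.     123.9498   0.2281]]
25.3917 [np.float64(0.22500356391258955), np.float64(0.22500356391258955), np.float64(0.22500356391258955)] [-26.1899  25.4935  92.5157  -0.0733  62.0777  37.7823] 51.02357036001005
```

The stop is at about 120.5° of turn, a clean jump after rests at 13, 31, 48, 66.5, 85 and 102°. Four clicks back is 48.5°. I'll log the torque on the way back to count the clicks.

Run:
```python
from h import *
q=np.load("q.npy");q0=-86.1614;log=[]
while q[5]-q0>48.6:
    q[5]=max(q[5]-2.5,q0+48.5);ctrl.movej(q);ctrl.sleep(.04)
    w=np.mean([ctrl.current_wrist_torque()[2] for _ in range(3)]);log.append((q[5]-q0,ctrl.current_q()[5]-q0,w))
ctrl.sleep(.4)
print(np.array(log));print(ctrl.current_t(),ctrl.current_wrist_torque()[2],ctrl.current_contact_force(),ctrl.current_grip_width()*91)
np.save("q.npy",q)
```

```text
[[121.5    121.4346   0.3214]
 [119.     118.9452   0.0597]
 [116.5    116.4441  -0.0456]
 [114.     113.9441   0.0206]
 [111.5    111.4417  -0.0004]
 [109.     108.9418   0.0835]
 [106.5    106.4422   0.1039]
 [104.     103.94     0.1404]
 [101.5    101.4444  -0.0276]
 [ 99.      98.9458   0.0167]
 [ 96.5     96.4444   0.0441]
 [ 94.      93.9426  -0.0331]
 [ 91.5     91.444    0.0897]
 [ 89.      88.9412   0.0635]
 [ 86.5     86.4407   0.1568]
 [ 84.      83.9458   0.019 ]
 [ 81.5     81.4457   0.0285]
 [ 79.      78.9436   0.043 ]
 [ 76.5     76.4435   0.0298]
 [ 74.      73.9447   0.0228]
 [ 71.5     71.4418   0.0525]
 [ 69.      68.9412   0.1363]
 [ 66.5     66.4413   0.1831]
 [ 64.      63.945    0.058 ]
 [ 61.5     61.4451  -0.019 ]
 [ 59.      58.9449   0.0374]
 [ 56.5     56.4434   0.0431]
 [ 54.      53.9451   0.0571]
 [ 51.5     51.4413   0.112 ]
 [ 49.      48.9367   0.2494]
 [ 48.5     48.4472   0.0963]]
34.8333 0.08402869955874201 [-5.6581 -5.5711  1.521 ] 51.204962440367254
```

Four clicks were counted back, at 103, 85, 65.5 and 48°. Next I'll let go, lift, and press with the fingers shut.

Run:
```python
from h import *
D,S=np.load("DS.npy")
ctrl.command_gripper(1.0);ctrl.sleep(.3)
P=ctrl.current_tool_pos();print("open",ctrl.current_grip_width(),P,ctrl.current_contact_force(),ctrl.current_wrist_torque()[2])
R=ctrl.current_eef_rot()
ctrl.move_l([P[0],P[1],.25],.1)
ctrl.command_gripper(0.0)
R=down(0)
ctrl.goto([S[0],S[1],.19],R);ctrl.sleep(.2)
print(ctrl.current_t(),ctrl.current_tool_pos(),ctrl.current_contact_force(),ctrl.current_grip_width())
hit=ctrl.move_l([S[0],S[1],.1535],.02,contact_N=9)
ctrl.sleep(.2);print("press",hit,ctrl.current_tool_pos(),ctrl.current_contact_force(),ctrl.current_t())
cv2.imwrite("pics/side2.png",cv2.resize(ctrl.read_camera("side")[200:340,300:500],None,fx=3,fy=3))
```

```text
open 1.001798780435678 [ 0.5119 -0.1854  0.1581] [-0.0323 -0.7774  0.2219] 0.018216072441988137
39.025 [ 0.5069 -0.2695  0.1908] [-0.6721 -0.5221 -0.1853] 0.007941752653674097
press True [ 0.5064 -0.2701  0.1542] [-0.6726  1.5064  7.6936] 40.925
```

View pics/side2.png

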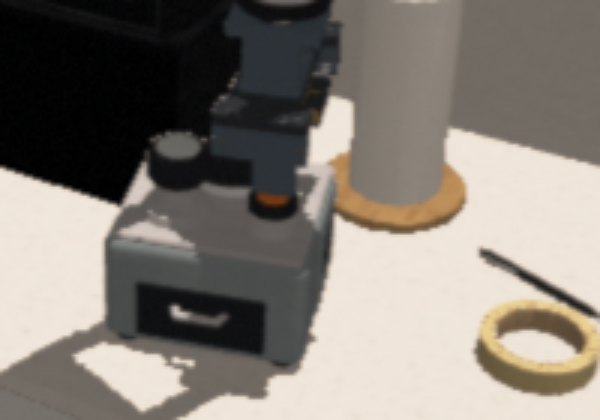

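The side crop shows the shut fingertips on the orange button at about (275,198), with the black ring clear below it. The tip is at z = 154.2 mm with about 8 N, which means the button has bottomed. I'll nudge a little further to confirm, then let go and back off.

Run:
```python
from h import *
D,S=np.load("DS.npy")
hit=ctrl.move_l([S[0],S[1],.1527],.02,contact_N=12);ctrl.sleep(.15)
print(hit,ctrl.current_tool_pos(),ctrl.current_contact_force())
ctrl.move_l([S[0],S[1],.30],.1);ctrl.sleep(.3)
ctrl.goto([.45,-.25,.33],down(-90));ctrl.sleep(.2)
print(ctrl.current_t(),ctrl.current_contact_force(),ctrl.current_tool_pos())
cv2.imwrite("pics/w2.png",ctrl.read_camera("wrist"))
```

```text
False [ 0.5065 -0.2702  0.154 ] [-5.8133  3.4845 22.9653]
44.9333 [ 0.2173 -0.0494  0.2691] [ 0.4501 -0.25    0.3299]
```

View pics/w2.png

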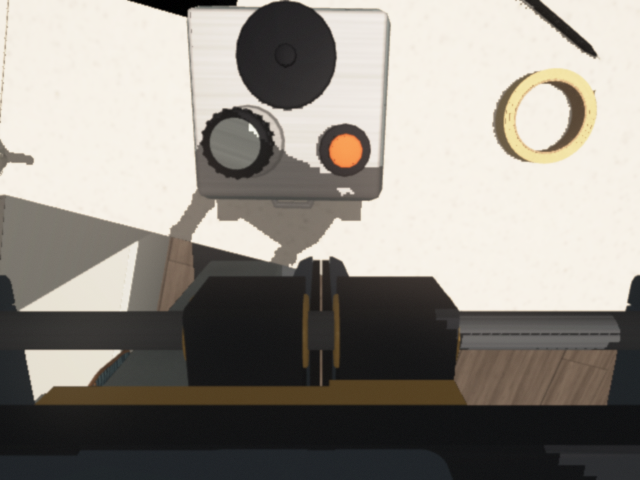

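The wrist view shows the button up again at (346,150) and the dial at (237,143). The tape and the rest of the scene in view haven't moved, and the arm is clear. Force rose to 23 N at z = 154.0 mm, so the button was fully pressed.

```bash
python3 -c "
from bench import ctrl
ctrl.sign_off()"
```

```text
the job is handed in; nothing more can be done
```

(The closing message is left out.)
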